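Put the ring-gauge tray away in its runner rack

ROBOT

A 6-joint arm with a two-finger parallel gripper is mounted at the origin on a cart in front of the work surface, level with it; the furniture and walls round the work are solid. World frame = base frame: x ahead of the robot, y to its left, z up, the work surface at z = 0. Lengths are in m, angles in rad, forces in N, time in s.
With the tool pointing down it reaches from about 0.25 to 0.775 m from the base axis. Payload 4 kg.
Tool frame: the origin (TCP) lies midway between the tips of the shut fingers; the grasp point (between the pads) lies 19 mm behind it (ctrl.grasp_offset is the distance from the TCP to the grasp point, in m); z points along the fingers, y is the line along which they close (so a half turn about z gives the same grasp; the last joint's range is limited). The gripper opens to 85 mm and grips with 20 to 120 N. Pads are 22 mm wide; open, the fingers measure 114 mm over their backs; the gripper's body (76 mm by 85 mm) begins 54 mm behind the grasp point. The pads swing forward as they close: fully open they stand 13 mm farther back than shut.
Start: joints at [-1.227, 0.087, 1.371, -0, 1.684, -0.103], TCP at [0.238, -0.496, 0.231] pointing down, gripper open.
Joint ranges: [-3.1, 3.1], [-0.76, 2.03], [0.27, 2.55], [-1.08, 4.22], [0.17, 2.65], [-2.57, 2.57]. Speed limits (rad/s): [2.79, 2.79, 3.14, 3.14, 3.14, 3.14].

INTERFACE

Orientations are given as a unit quaternion [x, y, z, w].
In Python, from bench import ctrl gives the robot as it stands.
- The arm moves only by the tool play_rows, never from a script. Its argument "increments" is a list that holds one entry, the list of rows, each a list of 4 numbers: the shift along the world's x, y, z in units of 30 mm (1.0 is 30 mm), then the turn about the world's z in units of 5 degrees (1.0 is 5 degrees). In form: [[[tx, ty, tz, yaw], ...]]. A call has 1 to 12 rows; each row shifts and turns the commanded pose from where the row before left it; what a row does not reach is not made up. A row lasts 1/12 s, in which the tool goes at most 41.7 mm and 7.16 degrees, less where a joint would pass 70% of its speed; a pose out of reach is approached as far as the arm can. A call is refused whole if a number of a shift passes 1 or a number of a turn 1, either way. A call with a gripper value outside its range is refused whole. "fingers" is the gripper command: -1 is shut, 1 is fully open, values between are in proportion, set as the call begins (left out, the last holds). The fingers move at their own pace and stop on an object; "squeeze" is the grip in N (left out, the last holds). Time passes only in rows, so rows that do not move let the fingers close. It gives the time, the measured TCP pose, the force, the opening and the grip force at its end, in the units of the state.
- ctrl.observe(): the state, without advancing time (a new reading comes with each control period).
- ctrl.get_image(name): name is "scene" or "top" or "wrist"; returns a dict with "image" (384x512x3 uint8, red, green, blue), "fovy" (degrees; the focal length in pixels is half the picture's height over the tangent of half this angle, whatever the lens; pixels are square), "cx", "cy" (the principal point, pixels), "view" (4x4, takes a point from world to camera coordinates). Camera axes: x right, y down, z forward; pixel columns grow to the right and rows downward; lengths in m; the calibration is good to about 2 mm. A picture is of the moment at which its call begins. There is no depth.
- ctrl.hand_in(): hands the job in; it is judged then, once.
The state is a dict: "t": time; "joint_positions": joint angles; "qd": joint speeds; "joint_efforts": joint torques, N m; "tcp_pos": TCP position; "eef_rot": TCP orientation; "force": force on the tool from outside, world axes, zero at the start; "wrist_torque": the same for the moment, N m; "gripper_width": finger opening in m; "grip_force": force on a finger pad.
Only numpy, scipy, OpenCV 4.12 (cv2) and the standard library are available. Lean on these libraries where they do the work, as an engineer would, in place of code of your own. Each camera call takes 0.05 s, during which the arm holds its last target. There are 200 camera calls.

TASK

Put the tray with the setting ring away in the small grey rack: slide it onto whichever of the two pairs of runners has the headroom for the ring (the upper pair is clamped at a different height each time), and push it gently in until it has gone through its roller catch and sits hard against the stop behind, then let go. How far in the stop sits is not marked, so feel for it, and never ram or force the tray (stay under 20 N). Leave the reference sphere, the mug and the bushing where they stand.

Things in the scene. Friction and masses are not known exactly. Their poses are not given: they have to be found in the camera images.
- tray: Loose tray, 0.3 kg, flat on the table: a plain 6 mm aluminium plate, 130 mm deep (x) by 120 mm wide (y), a steel setting ring (65 mm across) screwed on, topping out 24 mm above the plate's underside. Black grip in front (-x); a steel striker with a 12 mm wide spear head sticks out 21 mm behind (+x), tip at x = +86 mm. Origin: on the underside, at the plate's centre. +x: the way it goes in; z up.
- tray_grip (a point): Centre of the tray's upright black grip, a rounded block 40 mm long (x), 18 mm wide (y: pinch it this way, from above) and 42 mm high, from 6 to 48 mm above the plate's underside. It lies 106 mm before the tray's origin (tray x = -106 mm) and 28 mm above the underside; a 40 mm wide, 6 mm thick tongue carries it. Axes as the tray's.
- tray_plate (a point): Centre of the tray's plate, half-way up its 6 mm thickness (3 mm above the tray's origin). Axes as the tray's. With the plate lying on a pair of runners this point is 3 mm above their sliding faces; fully home it is 34 to 72 mm behind the runners' mouth point.
- rack: The rack: grey sheet steel, bolted to the table, open in front, 166 mm deep (x), 138 mm wide (186 mm over its feet), 90 mm high; its flat top's underside is 87 mm above the table. Two pairs of runners in it, one above the other, both empty. Origin: on the table, middle of its front. +x: into the rack, z up.
- runner_low: Lower pair of runners, always 25 mm above the table. Headroom over its sliding faces: up to the dust pan of the upper pair, which is 6 mm below the upper sliding faces. The tray needs 24 mm. Origin and axes as runner_low_mouth.
- runner_up: Upper pair of runners, the same part, clamped by black knurled screws anywhere from 45 to 73 mm above the table. Headroom over its sliding faces: up to the underside of the rack's top, 87 mm above the table. The pair with the greater headroom always has at least 28 mm. Origin and axes as runner_up_mouth.
- runner_low_mouth (a point): Front end of the lower runners, mid-way between its two channels, level with their sliding faces (white nylon strips). +x: into the rack, z up. The channels are 130 mm long, 123 mm apart inside (1.5 mm free each side of the plate) and 9.5 mm high (3.5 mm free over the plate). Their mouths flare 4 mm wider all round over the 10 mm before this point (to x = -10 mm).
- runner_up_mouth (a point): Front end of the upper runners, same numbers. Each pair has its own catch at the back: two spring rollers, then a rigid stop whose face is 120 to 158 mm behind the mouth point: set anew each time, never measured. Entering the rollers takes a hump of 4 to 9 N, 8 to 5 mm short of it (more if the tray drags); then they draw the striker in with a few N until its tip touches the stop: that is home.
- ref_sphere: Bystander: white ceramic reference sphere on a stem and round foot, 49 mm across, 84 mm high, standing to the right of the rack. Origin: centre of its underside. Leave it alone.
- mug: Bystander: blue and white mug, 92 mm high, standing to the left behind the tray. Origin: on its underside. Leave it alone.
- bushing: Bystander: flanged steel bushing, 41 mm across, 52 mm high, the nearer of two to the left of the rack. Origin: centre of its underside. Leave it alone.

How it is judged:
By the outcome, as a careful person would: the job done as asked, in the order asked, and still so for the second after the job is handed in, with the robot touching nothing.
It also fails if it takes over 58 s, if anything falls off the work surface, if the arm or the gripper's body presses on something with over 40 N, if the wrist force passes 120 N, or if a joint passes its speed limit or range.

## Working session

There is one attempt and no reset: what is moved stays moved. The work goes in short steps, Python scripts to look and compute and a tool call to move; the robot and the scene stay as the last step left them, time stands still between calls to the robot, and variables do not carry over. Pictures are saved under pics/ and viewed, at most 10 in all, crops included, and the job is handed in when it is done.

Besides the shell and the picture viewer there is one more tool, called after ">>>" as a command line: name --argument value ..., lists and objects as JSON in quotes. play_rows: Moves the arm, as the interface text tells. Its arguments: {"type":"object","properties":{"increments":{"type":"array","items":{"type":"array","items":{"type":"array","items":{"type":"number"}}}},"fingers":{"type":"number"},"squeeze":{"type":"number"}},"required":["increments"]}

```bash
mkdir -p pics; cat > h.py <<'E'
import numpy as np, cv2, pickle
from bench import ctrl
def snap(n,f):
    d=ctrl.get_image(n); cv2.imwrite(f"pics/{f}.png",d["image"][:,:,::-1]); pickle.dump(d,open(f"pics/{f}.pkl","wb")); return d
def load(f): return pickle.load(open(f"pics/{f}.pkl","rb"))
def foc(d): return d["image"].shape[0]/2/np.tan(np.radians(d["fovy"])/2)
def ray(d,u,v):
    V=np.array(d["view"]);f=foc(d);R=V[:3,:3];c=-R.T@V[:3,3]
    r=R.T@np.array([(u-d["cx"])/f,(v-d["cy"])/f,1]);return c,r
def onz(d,u,v,z):
    c,r=ray(d,u,v);return c+r*(z-c[2])/r[2]
def proj(d,p):
    V=np.array(d["view"]);q=V[:3,:3]@np.asarray(p)+V[:3,3];f=foc(d);return np.array([d["cx"]+f*q[0]/q[2],d["cy"]+f*q[1]/q[2]])
E
python3 - <<'E'
from h import *
for n in("scene","top"):
    d=snap(n,n);im=d["image"];print(n,d["fovy"],ray(d,256,192))
a=cv2.imread("pics/scene.png");b=cv2.imread("pics/top.png")
for n,i in(("scene2",a),("top2",b)): cv2.imwrite(f"pics/{n}.png",cv2.resize(i,(800,600),interpolation=cv2.INTER_CUBIC))
print(ctrl.observe())
E
```

```text
scene 54.62847796637378 (array([0.04116882, 0.67996748, 0.54678585]), array([ 0.51603241, -0.72586102, -0.45499513]))
top 44.389570359286886 (array([ 0.27846022, -0.0875792 ,  1.63016819]), array([ 0.17092854,  0.01531143, -0.98525125]))
{'t': 0.1, 'joint_positions': array([-1.22708916e+00,  8.78910987e-02,  1.37212297e+00, -1.44008966e-05,
        1.68355931e+00, -1.03083144e-01]), 'qd': array([-0.00069041, -0.00149305, -0.00532637,  0.00147344, -0.00091597,
       -0.00167097]), 'joint_efforts': array([ 2.12794366e-03, -3.53015363e+01, -3.14218926e+01,  1.02536774e-04,
        7.87470723e-03, -2.60249912e-06]), 'tcp_pos': array([ 0.23749117, -0.49559481,  0.23024061]), 'eef_rot': array([ 9.75150603e-01,  2.21540789e-01, -1.25969432e-04, -9.82347761e-04]), 'force': array([ 0.26169582, -0.77057306,  0.75448462]), 'wrist_torque': array([ 0.03143879, -0.00116008,  0.03335362]), 'grip_force': 0.0, 'gripper_width': 0.08541617425689056}
```

View pics/scene2.png

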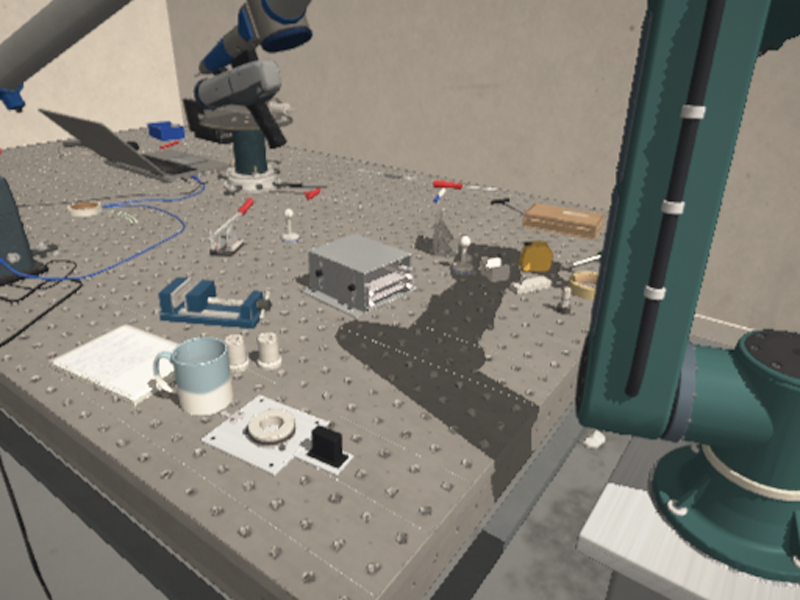

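View pics/top2.png

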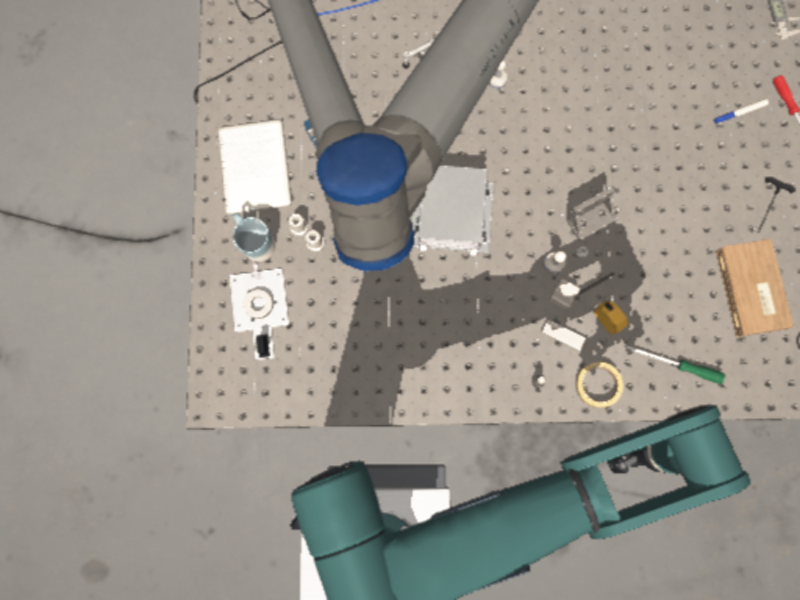

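The scene view shows the tray, with its grip at (325,445), in front of the mug. The rack is at (360,270), with its open front toward the robot. In the top view the tray is at (258,305) and the rack at (455,208). I'll enlarge both.

```bash
python3 - <<'E'
from h import *
t=load("top")["image"][:,:,::-1];s=load("scene")["image"][:,:,::-1]
def crop(i,x,y,w,h): return cv2.resize(i[y:y+h,x:x+w],(400,300),interpolation=cv2.INTER_CUBIC)
# top tray: x140..200,y168..  ; each 80x60 px, x5
m=np.vstack([np.hstack([crop(t,125,170,80,60),crop(t,252,102,80,60)]),np.hstack([crop(s,125,250,104,78),crop(s,190,145,80,60)])])
cv2.imwrite("pics/m1.png",m)
E
```

```text
(no output)
```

View pics/m1.png

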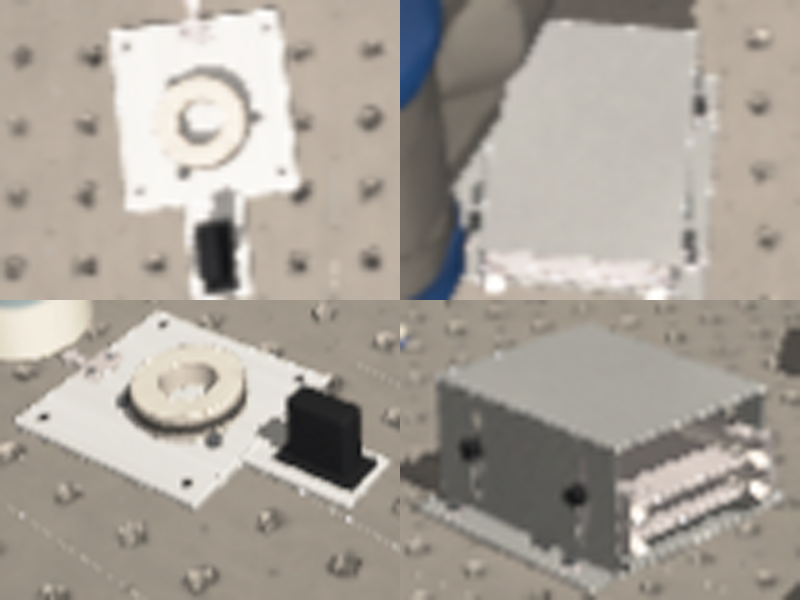

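```bash
python3 - <<'E'
from h import *
np.set_printoptions(precision=4,suppress=True)
t=load("top");s=load("scene")
T=lambda x,y:(125+x/5,170+y/5)
R=lambda x,y:(252+(x-400)/5,102+y/5)
ST=lambda x,y:(125+x/3.846,250+(y-300)/3.846)
SR=lambda x,y:(190+(x-400)/5,145+(y-300)/5)
def pr(n,d,f,pts,z):
    print(n)
    for p in pts: print(onz(d,*f(*p),z)[:2])
pr("tray top",t,T,[(108,30),(280,8),(300,188),(126,212)],.006)
pr("grip top",t,T,[(196,222),(232,222),(236,290),(204,292)],.048)
pr("tray scene",s,ST,[(160,312),(332,378),(200,507),(18,422)],.006)
pr("grip scene top",s,ST,[(290,395),(303,386),(360,403),(345,412)],.048)
pr("rack top",t,R,[(697,32),(685,262),(490,252)],.090)
pr("rack scene",s,SR,[(440,380),(590,325),(765,388),(615,448)],.090)
E
```

```text
tray top
[0.6253 0.3246]
[0.6388 0.2024]
[0.5097 0.1867]
[0.4951 0.3086]
grip top
[0.4817 0.2503]
[0.4813 0.2257]
[0.435  0.2222]
[0.434  0.2439]
tray scene
[0.6347 0.2099]
[0.5065 0.1929]
[0.491  0.3117]
[0.6201 0.327 ]
grip scene top
[0.4787 0.2546]
[0.4783 0.245 ]
[0.4449 0.237 ]
[0.4464 0.2472]
rack top
[ 0.8324 -0.2581]
[ 0.6705 -0.2439]
[ 0.6802 -0.1131]
rack scene
[ 0.8343 -0.1112]
[ 0.8231 -0.2477]
[ 0.6629 -0.23  ]
[ 0.6797 -0.0986]
```

>>> play_rows --increments '[[[0.64,0.99,0,-0.34],[0.64,0.99,0,-0.34],[0.64,0.99,0,-0.34],[0.64,0.99,0,-0.34],[0.64,0.99,0,-0.34],[0.64,0.99,0,-0.34],[0.64,0.99,0,-0.34],[0.64,0.99,0,-0.34],[0.64,0.99,0,-0.34],[0.64,0.99,0,-0.34],[0.64,0.99,0,-0.34],[0,0,0,0]]]' --fingers 1

```text
t: 1.1
tcp_pos: [0.451, -0.1642, 0.2308]
eef_rot: [0.998, 0.064, 0.001, -0.002]
force: [0.7, -0.5, -0.0]
gripper_width: 0.0852
grip_force: 0.0
```

```bash
python3 - <<'E'
from h import *
np.set_printoptions(precision=4,suppress=True)
for n in("wrist","top","scene"):
    d=snap(n,n+"_b")
    if n=="wrist": print(d["fovy"],ray(d,256,192))
o=ctrl.observe();print(o["tcp_pos"],o["eef_rot"])
# other arm height
t=load("top");s=load("scene")
for z in(.2,.4,.6,.8,1.): p=onz(t,362/1.5625,168/1.5625,z);print(p,proj(s,p)*1.5625)
a=cv2.imread("pics/wrist_b.png");cv2.imwrite("pics/wb.png",cv2.resize(a,(800,600),interpolation=cv2.INTER_CUBIC))
E
```

```text
67.7428465889393 (array([ 0.5172, -0.1561,  0.3745]), array([-0.2677, -0.0365, -0.9628]))
[ 0.4486 -0.1691  0.2308] [ 0.9981  0.0608 -0.0006  0.0001]
[0.8019 0.0079 0.2   ] [272.8293 218.7067]
[ 0.7287 -0.0055  0.4   ] [301.1953 106.2451]
[ 0.6555 -0.0188  0.6   ] [337.787  -38.8285]
[ 0.5823 -0.0322  0.8   ] [ 386.789  -233.1051]
[ 0.5091 -0.0455  1.    ] [ 455.8044 -506.7276]
```

View pics/wb.png

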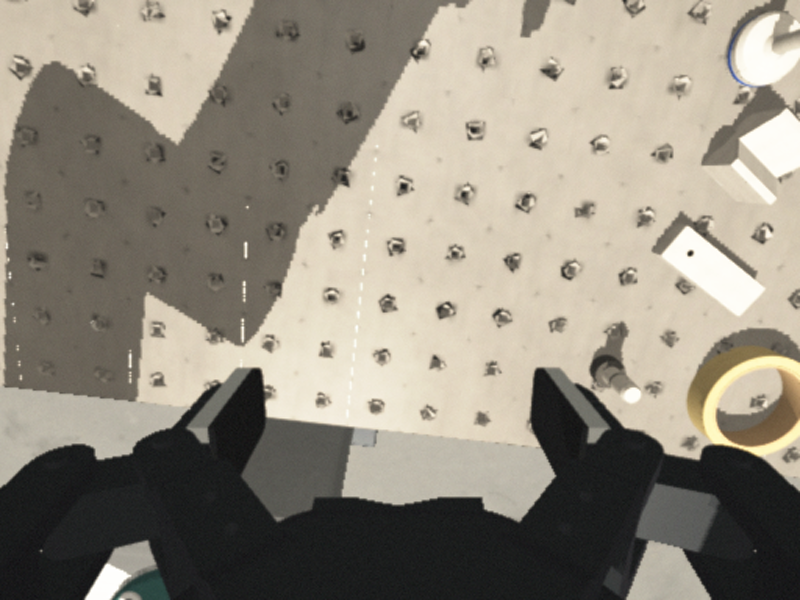

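The wrist view shows only table. The camera looks back and down, so the rack isn't in it. I'll check the top and scene views now that the arm has moved.

```bash
python3 - <<'E'
from h import *
t=load("top_b")["image"][:,:,::-1];s=load("scene_b")["image"][:,:,::-1]
R=lambda i,w,h:cv2.resize(i,(w,h),interpolation=cv2.INTER_LANCZOS4)
m=np.vstack([np.hstack([R(t,400,300),R(s,400,300)]),np.hstack([R(s[156:201,195:255],400,300)[:, :],R(t[102:162,252:332],400,300)])])
cv2.imwrite("pics/m2.png",m)
E
```

```text
(no output)
```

View pics/m2.png

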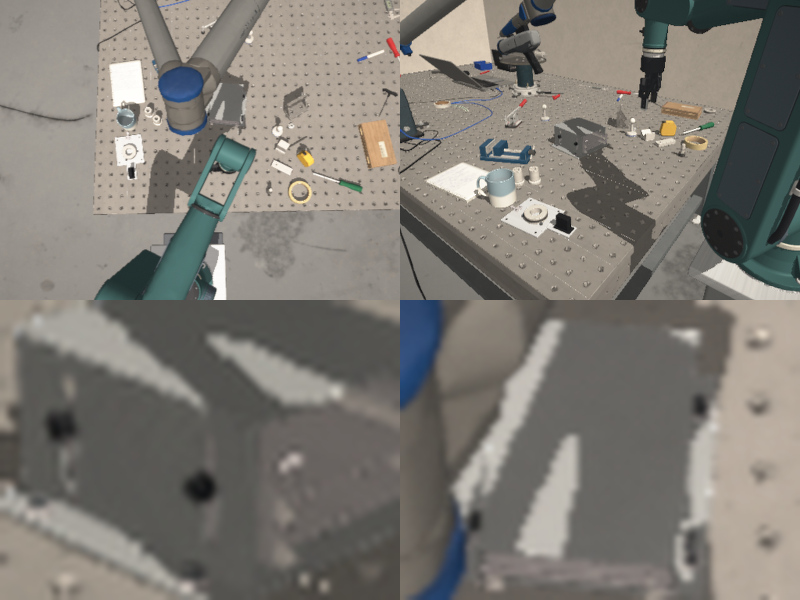

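>>> play_rows --increments '[[[0,0,0,1],[0,0,0,1],[0,0,0,1],[0,0,0,1],[0,0,0,1],[0,0,0,1],[0,0,0,1],[0,0,0,1],[0,0,0,1],[0,0,0,1],[0,0,0,1],[0,0,0,1]]]'

```text
t: 2.25
tcp_pos: [0.4479, -0.171, 0.2311]
eef_rot: [0.834, 0.552, -0.0, -0.0]
force: [0.1, -0.4, -0.3]
gripper_width: 0.0852
grip_force: 0.0
```

>>> play_rows --increments '[[[0,0,0,1],[0,0,0,1],[0,0,0,1],[0,0,0,1],[0,0,0,1],[0,0,0,1],[0,0,0,1],[0,0,0,1],[0,0,0,1],[0,0,0,1],[0,0,0,1],[0,0,0,1]]]'

```text
t: 3.25
tcp_pos: [0.4479, -0.1709, 0.2311]
eef_rot: [0.446, 0.895, -0.0, -0.0]
force: [0.1, -0.2, -0.1]
gripper_width: 0.0855
grip_force: 0.0
```

>>> play_rows --increments '[[[0.4,0,-0.5,1],[0.4,0,-0.5,1],[0.4,0,-0.5,1],[0.4,0,-0.5,1],[0.4,0,-0.5,1],[0.4,0,-0.5,1],[0.4,0,-0.5,1],[0.4,0,-0.5,1],[0.4,0,-0.5,1],[0.4,0,-0.5,1],[0,0,0,0],[0,0,0,0]]]'

```text
t: 4.25
tcp_pos: [0.5675, -0.1705, 0.0798]
eef_rot: [0.029, 1.0, 0.0, -0.002]
force: [0.3, -0.8, 0.3]
gripper_width: 0.0854
grip_force: 0.0
```

```bash
python3 - <<'E'
from h import *
d=snap("wrist","wrist_c");o=ctrl.observe();print(o["t"],o["tcp_pos"],o["eef_rot"],o["joint_positions"],o["force"]);print(ray(d,256,192))
cv2.imwrite("pics/wc.png",cv2.resize(cv2.imread("pics/wrist_c.png"),(800,600),interpolation=cv2.INTER_CUBIC))
E
```

```text
4.3 [ 0.56799769 -0.1705701   0.08124874] [ 2.87988464e-02  9.99585041e-01  5.84630766e-05 -6.07872460e-04] [-3.87141632e-01  2.56806305e-01  1.47773398e+00 -3.21119549e-04
  1.40823191e+00 -1.90028013e+00] [-0.09251402 -1.04405953  0.2915301 ]
(array([ 0.4996592 , -0.16678085,  0.22375817]), array([ 0.26863694, -0.00833917, -0.96323471]))
```

View pics/wc.png

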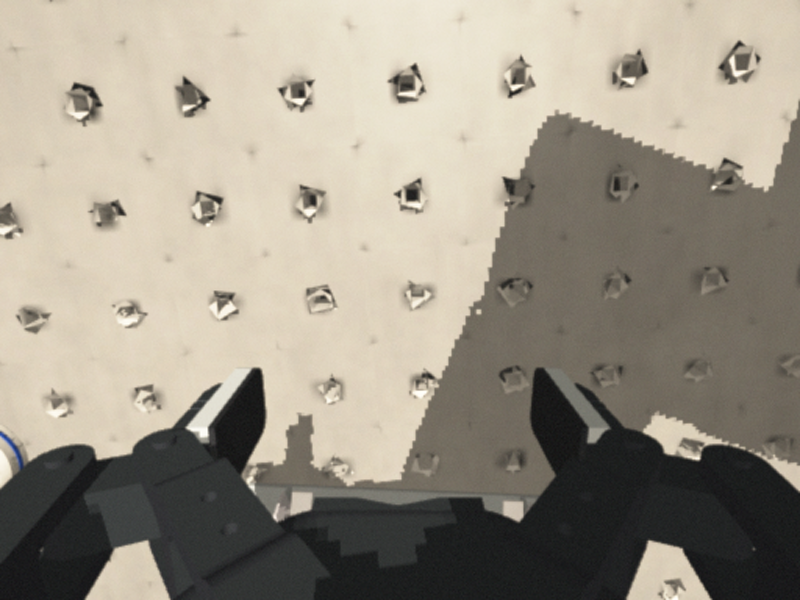

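The rack's front edge just shows between the fingers at row ~490, columns 270 to 530. I'll shift forward and up so more of it comes into view.

>>> play_rows --increments '[[[0.2,0,0.3,0],[0.2,0,0.3,0],[0.2,0,0.3,0],[0.2,0,0.3,0],[0.2,0,0.2,0],[0.1,0,0,0],[0,0,0,0]]]'

```text
t: 4.88
tcp_pos: [0.6024, -0.1699, 0.1246]
eef_rot: [0.028, 1.0, -0.0, 0.001]
force: [0.1, 0.4, -0.5]
gripper_width: 0.0852
grip_force: 0.0
```

```bash
python3 - <<'E'
from h import *
d=snap("wrist","wrist_d");o=ctrl.observe();print(o["t"],o["tcp_pos"],o["eef_rot"]);print(ray(d,256,192))
i=cv2.imread("pics/wrist_d.png")
cv2.imwrite("pics/wd.png",cv2.resize(i[204:354,156:356],(800,600),interpolation=cv2.INTER_CUBIC))
E
```

```text
4.9333 [ 0.60166738 -0.16959335  0.12362071] [ 2.74081376e-02  9.99624321e-01 -5.41600560e-05  9.16440953e-05]
(array([ 0.53378894, -0.16606359,  0.26812531]), array([ 0.27427795, -0.00936998, -0.96163416]))
```

View pics/wd.png

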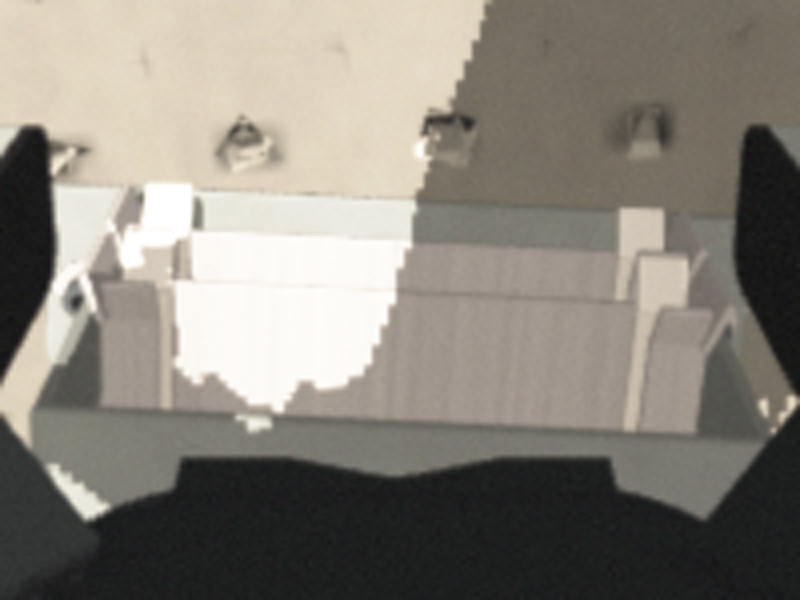

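The crop shows the rack's mouth from above. The top's front edge runs from (35,408) to (770,438), the upper dust pan's edge from (185,283) to (640,303), and the lower pan's edge from (190,232) to (620,250). The nylon lips are at (640-688,255) for the upper pair and (620-664,208) for the lower.

```bash
cat > rk.py <<'E'
from h import *
np.set_printoptions(precision=4,suppress=True)
d=load("wrist_d")
P=lambda x,y:(156+x/4,204+y/4)
def pr(n,pts,z):
    q=[onz(d,*P(*p),z)[:2] for p in pts]; v=q[0]-q[-1]
    print(n,z,*q,"yaw",np.degrees(np.arctan2(v[0],-v[1])) if 1 else 0,np.linalg.norm(v))
pr("top edge",[(35,408),(770,438)],.090)
pr("base",[(200,190),(735,214)],.0)
pr("base",[(200,190),(735,214)],.003)
pr("lowpan",[(190,232),(620,250)],.019)
for h in(.045,.048,.051,.054,.057,.06):
    pr("uppan",[(185,283),(640,303)],h-.006)
pr("lowlip front",[(143,184),(664,210)],.021)
for h in(.045,.048,.051,.054,.057,.06):
    pr("uplip front",[(688,258),(638,254)],h-.004)
    pr("uplip left",[(120,228),(688,258)],h-.004)
E
python3 rk.py
```

```text
top edge 0.09 [ 0.6673 -0.2388] [ 0.681  -0.1048] yaw -5.860068739009256 0.13469945950583956
base 0.0 [ 0.6714 -0.2238] [ 0.6859 -0.0853] yaw -5.958642743780229 0.1391798581294179
base 0.003 [ 0.6699 -0.2231] [ 0.6842 -0.0862] yaw -5.958642743780181 0.13762260275193933
lowpan 0.019 [ 0.6728 -0.2232] [ 0.6834 -0.1188] yaw -5.7975676978637205 0.1049172766471507
uppan 0.039 [ 0.6744 -0.2211] [ 0.6852 -0.1181] yaw -5.969778712473718 0.10354996834061406
uppan 0.042 [ 0.6726 -0.2204] [ 0.6832 -0.1187] yaw -5.969778712473733 0.102194160417713
uppan 0.045 [ 0.6707 -0.2196] [ 0.6812 -0.1194] yaw -5.96977871247375 0.10083835249481189
uppan 0.048 [ 0.6689 -0.2189] [ 0.6792 -0.12  ] yaw -5.969778712473765 0.09948254457191083
uppan 0.051000000000000004 [ 0.667  -0.2182] [ 0.6772 -0.1206] yaw -5.969778712473784 0.09812673664900971
uppan 0.054 [ 0.6652 -0.2175] [ 0.6753 -0.1212] yaw -5.969778712473737 0.09677092872610862
lowlip front 0.021 [ 0.6583 -0.2326] [ 0.672  -0.1087] yaw -6.275892925688727 0.12470702599719734
uplip front 0.040999999999999995 [ 0.673  -0.1079] [ 0.6714 -0.119 ] yaw 171.77673
[... 466 characters left out ...]
] [ 0.6693 -0.1094] yaw -6.499790615822786 0.12316041922755198
uplip front 0.05 [ 0.6675 -0.1102] [ 0.6659 -0.1209] yaw 171.77673698880372 0.010813833360989959
uplip left 0.05 [ 0.6537 -0.2309] [ 0.6675 -0.1102] yaw -6.4997906158228025 0.1214895057323913
uplip front 0.053000000000000005 [ 0.6656 -0.1109] [ 0.6641 -0.1215] yaw 171.7767369888033 0.010665104629332307
uplip left 0.053000000000000005 [ 0.6521 -0.23  ] [ 0.6656 -0.1109] yaw -6.499790615822817 0.11981859223723065
uplip front 0.055999999999999994 [ 0.6638 -0.1117] [ 0.6623 -0.1221] yaw 171.77673698880406 0.010516375897674594
uplip left 0.055999999999999994 [ 0.6504 -0.2291] [ 0.6638 -0.1117] yaw -6.49979061582278 0.11814767874206997
```

>>> play_rows --increments '[[[-0.8,0.5,0.2,0],[-0.8,1,0.2,0.2],[-0.6,1,0.2,0.2],[-0.6,1,0.2,0.2],[-0.4,1,0.2,0.2],[-0.3,1,0,0.2],[-0.3,1,0,0.2],[-0.3,1,0,0.2],[-0.2,1,0,0.2],[-0.2,1,0,0.2],[-0.2,1,0,0.2],[0,1,0,0]]]'

```text
t: 5.93
tcp_pos: [0.4589, 0.1767, 0.1527]
eef_rot: [-0.06, 0.998, -0.0, -0.001]
force: [0.7, 0.2, -0.4]
gripper_width: 0.0858
grip_force: 0.0
```

>>> play_rows --increments '[[[0,1,0,0],[0,1,0,0],[0,0.3,0,0],[0,0,0,0],[0,0,0,0]]]'

```text
t: 6.35
tcp_pos: [0.4603, 0.2441, 0.1526]
eef_rot: [-0.061, 0.998, -0.001, -0.001]
force: [0.0, 0.6, -0.1]
gripper_width: 0.0856
grip_force: 0.0
```

```bash
python3 - <<'E'
from h import *
d=snap("wrist","wrist_e");o=ctrl.observe();print(o["t"],o["tcp_pos"],o["eef_rot"]);print(ray(d,256,192))
i=cv2.imread("pics/wrist_e.png")
cv2.imwrite("pics/we.png",cv2.resize(i,(800,600),interpolation=cv2.INTER_CUBIC))
E
```

```text
6.4 [0.46051394 0.24356117 0.15278703] [-5.99147680e-02  9.98203132e-01 -6.41376191e-04 -5.61729103e-04]
(array([0.39255734, 0.2360958 , 0.29638059]), array([ 0.26820511,  0.0376784 , -0.96265404]))
```

View pics/we.png

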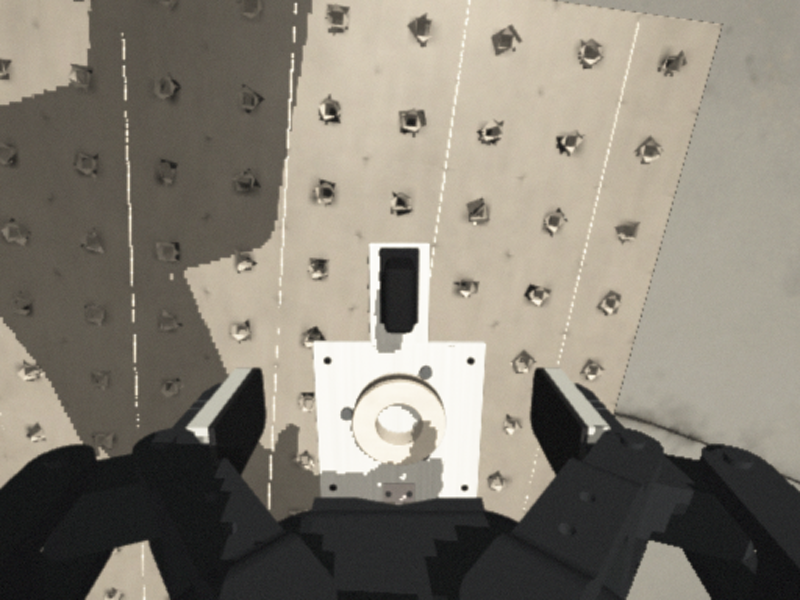

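The tray lines up with the tool. Its front corners are at (313,343) and (484,343), the tongue spans (369-429,243), and the grip's top is around (400,290).

```bash
python3 - <<'E'
from h import *
np.set_printoptions(precision=4,suppress=True)
d=load("wrist_e");P=lambda x,y:(x/1.5625,y/1.5625)
q=[onz(d,*P(*p),.006)[:2] for p in[(313,343),(484,343),(369,243),(429,243),(326,498),(480,498)]];print(np.array(q))
v=q[0]-q[1];print("yaw",np.degrees(np.arctan2(v[0],-v[1])),np.linalg.norm(v)); 
m=(q[0]+q[1])/2;n=(q[2]+q[3])/2;a=np.radians(7);e=np.array([np.cos(a),np.sin(a)])
print("grip from plate",m-.041*e,"from tongue end",n+.021*e, "tongue dir",np.degrees(np.arctan2(*(m-n)[::-1])))
g=[onz(d,*P(*p),.048)[:2] for p in[(384,256),(416,256),(416,333),(384,333)]];print(np.array(g),np.mean(g,0))
o=ctrl.observe()["eef_rot"];print("psi",np.degrees(2*np.arctan2(o[1],o[0])))
E
```

```text
[[0.5115 0.1914]
 [0.4971 0.3091]
 [0.4376 0.2227]
 [0.4329 0.2615]
 [0.6374 0.2104]
 [0.6229 0.328 ]]
yaw 6.990939352537256 0.11856758731586907
grip from plate [0.4636 0.2452] from tongue end [0.4561 0.2446] tongue dir 6.729506236949543
[[0.4374 0.2337]
 [0.4352 0.2516]
 [0.4807 0.2577]
 [0.483  0.2389]] [0.459  0.2455]
psi 186.86984356185937
```

>>> play_rows --increments '[[[0,0.04,-0.7,0],[0,0,-0.7,0],[0,0,-0.7,0],[0,0,-0.7,0],[0,0,-0.7,0],[0,0,-0.5,0],[0,0,-0.4,0],[0,0,-0.23,0],[0,0,0,0]]]'

```text
t: 7.15
tcp_pos: [0.4599, 0.2445, 0.0129]
eef_rot: [-0.059, 0.998, -0.001, -0.002]
force: [0.7, -0.5, 0.6]
gripper_width: 0.0856
grip_force: 0.0
```

>>> play_rows --increments '[[[0,0,0,0],[0,0,0,0],[0,0,0,0],[0,0,0,0],[0,0,0,0],[0,0,0,0],[0,0,0,0],[0,0,0,0],[0,0,0,0],[0,0,0,0]]]' --fingers -1 --squeeze 90

```text
t: 7.98
tcp_pos: [0.4614, 0.2462, 0.0153]
eef_rot: [-0.06, 0.998, 0.0, 0.001]
force: [-0.3, -0.3, 5.2]
gripper_width: 0.0162
grip_force: 88.5
```

>>> play_rows --increments '[[[0,0,0.1,0],[0,0,0.2,0],[0,0,0.2,0],[0,0,0.2,0],[0,0,0,0],[0,0,0,0],[0,0,0,0]]]'

```text
t: 8.57
tcp_pos: [0.4606, 0.2458, 0.0353]
eef_rot: [-0.06, 0.998, -0.0, -0.0]
force: [0.2, -0.3, -2.6]
gripper_width: 0.0169
grip_force: 87.7
```

```bash
python3 - <<'E'
from h import *
d=snap("wrist","wrist_f");d=snap("scene","scene_f");o=ctrl.observe();print(o["t"],o["tcp_pos"],o["eef_rot"],o["force"],o["wrist_torque"],o["gripper_width"])
a=cv2.imread("pics/wrist_f.png");b=cv2.imread("pics/scene_f.png")
cv2.imwrite("pics/mf.png",np.hstack([cv2.resize(a,(400,300)),cv2.resize(b[250:328,125:229],(400,300),interpolation=cv2.INTER_CUBIC)]))
E
```

```text
8.6667 [0.46048712 0.24572535 0.03502104] [-6.01589797e-02  9.98188706e-01 -9.09814472e-05 -4.43341597e-04] [-0.23159674  0.56765682 -3.62807806] [-0.01621169  0.26086442 -0.02264082] 0.01705337169110973
```

View pics/mf.png

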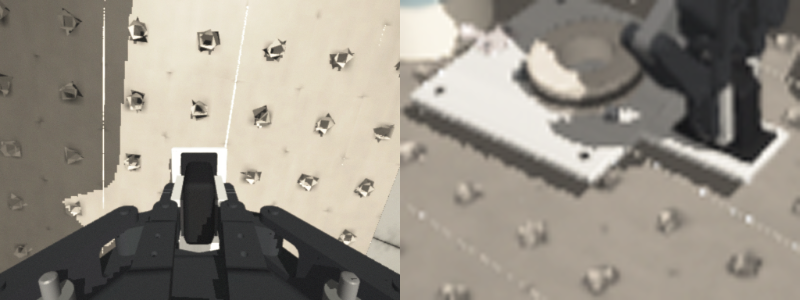

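The tray is held flat: about 3 N of weight, and a clear shadow gap all round. I'll lift it and carry it to a point in front of the rack.

>>> play_rows --increments '[[[-0.2,0,0.4,0],[-0.2,0,0.6,0],[-0.2,-0.1,0.6,0],[-0.2,-0.3,0.6,0],[-0.2,-0.5,0.5,-0.2],[0,-0.8,0.3,-0.3],[0,-0.8,0,-0.3],[0,-0.8,0,-0.3],[0,-0.8,0,-0.3],[0,-0.8,0,-0.3],[0,-0.8,0,-0.3],[0,-0.8,0,-0.3]]]'

```text
t: 9.67
tcp_pos: [0.4302, 0.0499, 0.1262]
eef_rot: [0.041, 0.999, 0.0, 0.0]
force: [0.4, 0.2, -2.8]
gripper_width: 0.017
grip_force: 87.9
```

>>> play_rows --increments '[[[0.1,-0.8,0,-0.28],[0.1,-0.8,0,0],[0.1,-0.8,-0.2,0],[0.2,-0.8,-0.3,0],[0.2,-0.8,-0.4,0],[0.2,-0.8,-0.4,0],[0.1,-0.7,-0.3,0],[0.1,-0.6,-0.2,0],[0,-0.3,0,0],[0,-0.07,0,0],[0,0,0,0],[0,0,0,0]]]'

```text
t: 10.67
tcp_pos: [0.4641, -0.1425, 0.0723]
eef_rot: [0.052, 0.999, 0.0, 0.001]
force: [-0.2, -0.3, -2.8]
gripper_width: 0.0166
grip_force: 88.1
```

```bash
python3 - <<'E'
from h import *
d=snap("scene","scene_g");d=snap("top","top_g");o=ctrl.observe();print(o["t"],o["tcp_pos"],o["eef_rot"],o["force"],np.degrees(2*np.arctan2(o["eef_rot"][1],o["eef_rot"][0])))
a=cv2.imread("pics/scene_g.png")
b=cv2.imread("pics/top_g.png")
r=lambda i:cv2.resize(i,(400,600),interpolation=cv2.INTER_CUBIC)
cv2.imwrite("pics/mg.png",np.hstack([r(a[130:250,190:270]),r(b[100:220,240:320])]))
E
```

```text
10.7667 [ 0.46403135 -0.14227358  0.07214389] [5.16755814e-02 9.98663802e-01 7.53094686e-05 4.89982243e-04] [-0.54174587 -0.12267895 -3.41771904] 174.0757752005846
```

View pics/mg.png

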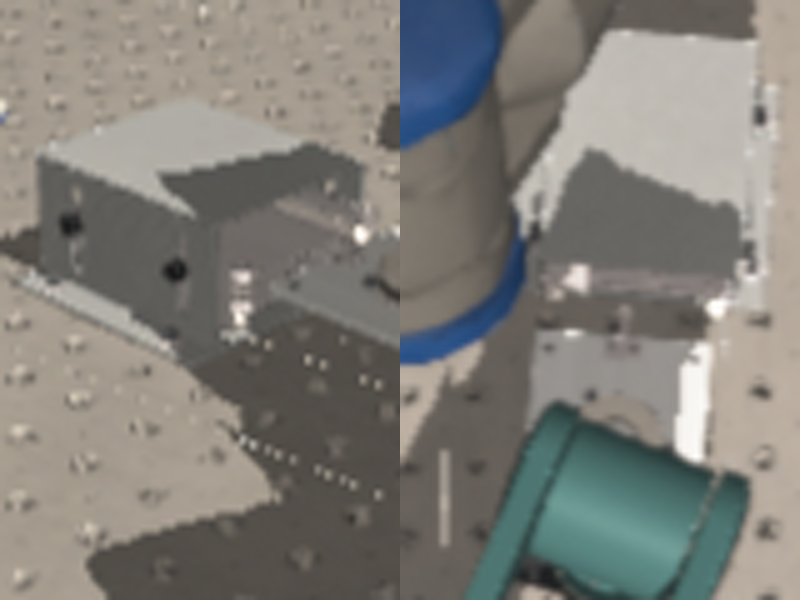

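The tray faces the rack squarely and needs 7 mm more to the right. I'll correct that, lower to runner height, and approach the flare.

>>> play_rows --increments '[[[0,-0.12,-0.1,0],[-0.02,-0.12,-0.1,0],[0,0,-0.1,0],[0,0,0,0],[0.2,-0.021,0,0],[0.2,-0.021,0,0],[0.2,-0.021,0,0],[0.2,-0.021,0,0],[0,0,0,0],[0,0,0,0]]]'

```text
t: 11.6
tcp_pos: [0.4877, -0.153, 0.0624]
eef_rot: [0.052, 0.999, 0.0, -0.0]
force: [-0.2, -0.4, -2.9]
gripper_width: 0.0169
grip_force: 88.0
```

>>> play_rows --increments '[[[0.1,-0.0105,0,0],[0.1,-0.0105,0,0],[0.1,-0.0105,0,0],[0.1,-0.0105,0,0],[0,0,0,0]]]'

```text
t: 12.02
tcp_pos: [0.4999, -0.1543, 0.0626]
eef_rot: [0.052, 0.999, -0.0, 0.0]
force: [0.2, 0.1, -2.8]
gripper_width: 0.0174
grip_force: 88.0
```

>>> play_rows --increments '[[[0.07,-0.0073,0,0],[0.07,-0.0073,0,0],[0.07,-0.0073,0,0],[0,0,0,0]]]'

```text
t: 12.35
tcp_pos: [0.5063, -0.1549, 0.0628]
eef_rot: [0.052, 0.999, -0.0, 0.001]
force: [0.6, 0.7, -1.9]
gripper_width: 0.0168
grip_force: 88.3
```

>>> play_rows --increments '[[[0.07,-0.0073,0,0],[0.07,-0.0073,0,0],[0.07,-0.0073,0,0],[0,0,0,0]]]'

```text
t: 12.68
tcp_pos: [0.5126, -0.1556, 0.0627]
eef_rot: [0.052, 0.999, -0.0, 0.001]
force: [0.8, -0.2, -1.2]
gripper_width: 0.0168
grip_force: 88.3
```

```bash
cat > st.py <<'E'
from h import *
o=ctrl.observe();p=o["tcp_pos"];a=np.radians(-6);e=np.array([np.cos(a),np.sin(a)]);l=np.array([-e[1],e[0]])
F=o["force"];print("t",o["t"],"lead past mouth mm",1e3*(p[:2]@e+.171-.689),"lat",1e3*(p[:2]@l),"z",1e3*p[2],"F in/l/z",F[:2]@e,F[:2]@l,F[2],"tq",o["wrist_torque"])
E
python3 st.py
```

```text
t 12.6833 lead past mouth mm 8.045360483881936 lat -101.21673818237613 z 62.667303160936186 F in/l/z 0.818542947520421 -0.16516194356417893 -1.2311462892203064 tq [ 0.00969436 -0.07719779  0.0451883 ]
```

The nose now carries on the runner, with about 1.7 N of support. I'll raise it slightly and go on.

>>> play_rows --increments '[[[0.07,-0.0073,0.02,0],[0.07,-0.0073,0,0],[0.07,-0.0073,0,0],[0.07,-0.0073,0,0],[0,0,0,0]]]'

```text
t: 13.1
tcp_pos: [0.5207, -0.1565, 0.063]
eef_rot: [0.052, 0.999, 0.0, 0.0]
force: [1.0, -0.3, -2.1]
gripper_width: 0.0169
grip_force: 88.3
```

>>> play_rows --increments '[[[0.1,-0.0105,0,0],[0.1,-0.0105,0,0],[0.1,-0.0105,0,0],[0.1,-0.0105,0,0],[0,0,0,0]]]'

```text
t: 13.52
tcp_pos: [0.5329, -0.1578, 0.063]
eef_rot: [0.052, 0.999, 0.0, 0.0]
force: [0.1, -0.5, -1.3]
gripper_width: 0.017
grip_force: 88.3
```

```bash
python3 st.py
```

```text
t 13.5167 lead past mouth mm 28.50778966534595 lat -101.1912636660391 z 63.00132409999425 F in/l/z 0.18940913428088488 -0.4720739568984693 -1.2533962917660408 tq [-0.01820967  0.10337641 -0.01029914]
```

>>> play_rows --increments '[[[0.15,-0.0158,0,0],[0.15,-0.0158,0,0],[0.15,-0.0158,0,0],[0.15,-0.0158,0,0],[0,0,0,0]]]'

```text
t: 13.93
tcp_pos: [0.5513, -0.1597, 0.063]
eef_rot: [0.052, 0.999, 0.0, 0.0]
force: [-0.3, 0.2, -2.0]
gripper_width: 0.0164
grip_force: 88.2
```

>>> play_rows --increments '[[[0.15,-0.0158,0,0],[0.15,-0.0158,0,0],[0.15,-0.0158,0,0],[0.15,-0.0158,0,0],[0,0,0,0]]]'

```text
t: 14.35
tcp_pos: [0.5692, -0.1616, 0.063]
eef_rot: [0.052, 0.999, 0.0, 0.0]
force: [0.4, 0.2, -2.1]
gripper_width: 0.0167
grip_force: 88.2
```

```bash
python3 st.py
```

```text
t 14.35 lead past mouth mm 64.95157156503683 lat -101.17604636810091 z 62.9708043343373 F in/l/z 0.37476908295574746 0.2171556841271659 -2.1113570973751603 tq [-0.03884763  0.14353429  0.01130855]
```

>>> play_rows --increments '[[[0.12,-0.0126,0,0],[0.12,-0.0126,0,0],[0.12,-0.0126,0,0],[0.12,-0.0126,0,0],[0.12,-0.0126,0,0],[0,0,0,0]]]'

```text
t: 14.85
tcp_pos: [0.587, -0.1634, 0.063]
eef_rot: [0.052, 0.999, 0.0, 0.0]
force: [0.1, 0.1, -2.5]
gripper_width: 0.0169
grip_force: 88.2
```

>>> play_rows --increments '[[[0.03,-0.0032,0,0],[0.03,-0.0032,0,0],[0.03,-0.0032,0,0],[0.03,-0.0032,0,0],[0,0,0,0]]]'

```text
t: 15.27
tcp_pos: [0.5899, -0.1637, 0.063]
eef_rot: [0.052, 0.999, 0.0, 0.0]
force: [0.4, 0.2, -1.7]
gripper_width: 0.0168
grip_force: 88.2
```

>>> play_rows --increments '[[[0.03,-0.0032,0,0],[0.03,-0.0032,0,0],[0.03,-0.0032,0,0],[0.03,-0.0032,0,0],[0,0,0,0]]]'

```text
t: 15.68
tcp_pos: [0.5937, -0.1641, 0.0631]
eef_rot: [0.052, 0.999, 0.0, 0.0]
force: [0.1, -0.4, -2.7]
gripper_width: 0.0169
grip_force: 88.2
```

>>> play_rows --increments '[[[0.04,-0.0042,0,0],[0.04,-0.0042,0,0],[0,0,0,0]]]'

```text
t: 15.93
tcp_pos: [0.5961, -0.1644, 0.063]
eef_rot: [0.052, 0.999, 0.0, 0.0]
force: [-0.1, 0.5, -2.6]
gripper_width: 0.0162
grip_force: 88.2
```

>>> play_rows --increments '[[[0.04,-0.0042,0,0],[0.04,-0.0042,0,0],[0,0,0,0]]]'

```text
t: 16.18
tcp_pos: [0.5985, -0.1646, 0.063]
eef_rot: [0.052, 0.999, 0.0, 0.0]
force: [-0.1, -1.0, -2.2]
gripper_width: 0.0169
grip_force: 88.2
```

>>> play_rows --increments '[[[0.04,-0.0042,0,0],[0.04,-0.0042,0,0],[0,0,0,0]]]'

```text
t: 16.43
tcp_pos: [0.6009, -0.1649, 0.063]
eef_rot: [0.052, 0.999, 0.0, 0.0]
force: [0.7, 0.1, -2.9]
gripper_width: 0.0172
grip_force: 88.2
```

>>> play_rows --increments '[[[0.04,-0.0042,0,0],[0.04,-0.0042,0,0],[0,0,0,0]]]'

```text
t: 16.68
tcp_pos: [0.6033, -0.1651, 0.063]
eef_rot: [0.052, 0.999, 0.0, 0.0]
force: [-0.4, -0.8, -3.7]
gripper_width: 0.0171
grip_force: 88.2
```

>>> play_rows --increments '[[[0.04,-0.0042,0,0],[0.04,-0.0042,0,0],[0,0,0,0]]]'

```text
t: 16.93
tcp_pos: [0.6057, -0.1654, 0.063]
eef_rot: [0.052, 0.999, 0.0, 0.0]
force: [0.8, -0.6, -1.6]
gripper_width: 0.0163
grip_force: 88.2
```

>>> play_rows --increments '[[[0.04,-0.0042,0,0],[0.04,-0.0042,0,0],[0,0,0,0]]]'

```text
t: 17.18
tcp_pos: [0.6081, -0.1656, 0.063]
eef_rot: [0.052, 0.999, 0.0, 0.0]
force: [-0.3, -0.4, -2.3]
gripper_width: 0.0173
grip_force: 88.2
```

>>> play_rows --increments '[[[0.04,-0.0042,0,0],[0.04,-0.0042,0,0],[0,0,0,0]]]'

```text
t: 17.43
tcp_pos: [0.6105, -0.1659, 0.063]
eef_rot: [0.052, 0.999, 0.0, 0.0]
force: [0.4, -0.7, -2.1]
gripper_width: 0.0172
grip_force: 88.2
```

>>> play_rows --increments '[[[0.04,-0.0042,0,0],[0.04,-0.0042,0,0],[0,0,0,0]]]'

```text
t: 17.68
tcp_pos: [0.6129, -0.1662, 0.063]
eef_rot: [0.052, 0.999, 0.0, 0.0]
force: [-0.4, -1.3, -2.3]
gripper_width: 0.0168
grip_force: 88.2
```

>>> play_rows --increments '[[[0.04,-0.0042,0,0],[0.04,-0.0042,0,0],[0,0,0,0]]]'

```text
t: 17.93
tcp_pos: [0.6153, -0.1664, 0.063]
eef_rot: [0.052, 0.999, 0.0, 0.0]
force: [-0.9, 0.5, -2.1]
gripper_width: 0.0171
grip_force: 88.2
```

>>> play_rows --increments '[[[0.04,-0.0042,0,0],[0.04,-0.0042,0,0],[0,0,0,0]]]'

```text
t: 18.18
tcp_pos: [0.6177, -0.1667, 0.0631]
eef_rot: [0.052, 0.999, 0.0, 0.0]
force: [0.1, -0.6, -2.0]
gripper_width: 0.0169
grip_force: 88.2
```

>>> play_rows --increments '[[[0.04,-0.0042,0,0],[0.04,-0.0042,0,0],[0,0,0,0]]]'

```text
t: 18.43
tcp_pos: [0.6201, -0.1669, 0.063]
eef_rot: [0.052, 0.999, 0.0, 0.0]
force: [-0.5, 0.3, -2.3]
gripper_width: 0.0168
grip_force: 88.2
```

>>> play_rows --increments '[[[0.04,-0.0042,0,0],[0.04,-0.0042,0,0],[0,0,0,0]]]'

```text
t: 18.68
tcp_pos: [0.6225, -0.1671, 0.063]
eef_rot: [0.052, 0.999, 0.0, 0.0]
force: [-0.0, 0.5, -1.5]
gripper_width: 0.0171
grip_force: 88.2
```

>>> play_rows --increments '[[[0.04,-0.0042,0,0],[0.04,-0.0042,0,0],[0,0,0,0]]]'

```text
t: 18.93
tcp_pos: [0.6248, -0.1673, 0.063]
eef_rot: [0.052, 0.999, 0.0, 0.0]
force: [0.5, 0.3, -3.1]
gripper_width: 0.0172
grip_force: 88.1
```

>>> play_rows --increments '[[[0.04,-0.0042,0,0],[0.04,-0.0042,0,0],[0,0,0,0]]]'

```text
t: 19.18
tcp_pos: [0.6264, -0.1673, 0.063]
eef_rot: [0.052, 0.999, 0.0, -0.001]
force: [-4.5, 1.9, -0.9]
gripper_width: 0.0168
grip_force: 88.5
```

That's the hump starting, at −4.5 N. Finer steps from here.

>>> play_rows --increments '[[[0.04,-0.0042,0,0],[0,0,0,0]]]'

```text
t: 19.35
tcp_pos: [0.6275, -0.1675, 0.063]
eef_rot: [0.052, 0.999, 0.0, -0.001]
force: [-3.7, 1.9, -0.3]
gripper_width: 0.0171
grip_force: 88.4
```

>>> play_rows --increments '[[[0.04,-0.0042,0,0],[0,0,0,0]]]'

```text
t: 19.52
tcp_pos: [0.6294, -0.1677, 0.063]
eef_rot: [0.052, 0.999, 0.0, -0.0]
force: [-1.7, -0.1, -1.0]
gripper_width: 0.0167
grip_force: 88.3
```

>>> play_rows --increments '[[[0.04,-0.0042,0,0],[0,0,0,0]]]'

```text
t: 19.68
tcp_pos: [0.6318, -0.168, 0.063]
eef_rot: [0.052, 0.999, 0.0, 0.001]
force: [3.1, 1.1, -3.5]
gripper_width: 0.0169
grip_force: 87.9
```

>>> play_rows --increments '[[[0.04,-0.0042,0,0],[0,0,0,0]]]'

```text
t: 19.85
tcp_pos: [0.633, -0.1682, 0.0631]
eef_rot: [0.052, 0.999, -0.0, 0.001]
force: [2.6, 0.8, -4.1]
gripper_width: 0.0169
grip_force: 88.0
```

It's being drawn in (+3 N). Next I feel for the stop.

>>> play_rows --increments '[[[0.03,-0.0031,0,0],[0,0,0,0]]]'

```text
t: 20.02
tcp_pos: [0.6331, -0.1682, 0.0632]
eef_rot: [0.052, 0.999, 0.0, 0.0]
force: [0.2, 1.4, -1.6]
gripper_width: 0.0164
grip_force: 88.2
```

>>> play_rows --increments '[[[0.03,-0.0031,0,0],[0,0,0,0]]]'

```text
t: 20.18
tcp_pos: [0.6331, -0.1682, 0.0631]
eef_rot: [0.052, 0.999, 0.0, -0.001]
force: [-2.7, 1.6, -1.2]
gripper_width: 0.0169
grip_force: 88.4
```

>>> play_rows --increments '[[[0.03,-0.0031,0,0],[0,0,0,0],[0,0,0,0]]]'

```text
t: 20.43
tcp_pos: [0.6331, -0.1682, 0.063]
eef_rot: [0.052, 0.999, 0.0, -0.002]
force: [-5.7, 1.2, 1.1]
gripper_width: 0.0169
grip_force: 88.6
```

>>> play_rows --increments '[[[0.03,-0.0031,0,0],[0,0,0,0],[0,0,0,0]]]'

```text
t: 20.68
tcp_pos: [0.6331, -0.1682, 0.063]
eef_rot: [0.052, 0.999, 0.0, -0.003]
force: [-8.7, 1.7, 2.5]
gripper_width: 0.017
grip_force: 88.7
```

The tray is hard on the stop: no travel while the push rises to 8.7 N. I'll ease off and let go.

>>> play_rows --increments '[[[-0.05,0.0052,0,0],[0,0,-0.02,0],[0,0,0,0]]]'

```text
t: 20.93
tcp_pos: [0.633, -0.1682, 0.0625]
eef_rot: [0.052, 0.999, 0.0, -0.001]
force: [-4.6, 1.6, 0.5]
gripper_width: 0.0168
grip_force: 88.5
```

>>> play_rows --increments '[[[0,0,0,0],[0,0,0,0],[0,0,0,0],[0,0,0,0],[0,0,0,0],[0,0,0,0]]]' --fingers 0.2 --squeeze 20

```text
t: 21.43
tcp_pos: [0.6342, -0.1685, 0.0626]
eef_rot: [0.052, 0.999, -0.0, 0.0]
force: [-1.0, 0.5, 0.2]
gripper_width: 0.0511
grip_force: 0.0
```

```bash
python3 st.py; python3 - <<'E'
from h import *
o=ctrl.observe();print(o["force"],o["grip_force"],o["gripper_width"],o["tcp_pos"])
E
```

```text
t 21.4333 lead past mouth mm 130.38358548489592 lat -101.30344407409484 z 62.62700496094485 F in/l/z -1.0054211467586736 0.42178091209866453 0.15941040830409495 tq [ 0.01342167  0.01324203 -0.00994685]
[-0.95582523  0.52456548  0.15941041] 0.0 0.05111876394716015 [ 0.63424258 -0.16852303  0.062627  ]
```

>>> play_rows --increments '[[[0,0,0.3,0],[0,0,0.5,0],[0,0,0.6,0],[0,0,0.6,0],[0,0,0.6,0],[0,0,0.6,0],[-0.3,0,0.3,0],[-0.5,0,0,0],[-0.5,0,0,0],[-0.2,0,0,0],[0,0,0,0],[0,0,0,0]]]' --fingers 1

```text
t: 22.43
tcp_pos: [0.5887, -0.1684, 0.1675]
eef_rot: [0.052, 0.999, 0.0, 0.0]
force: [0.1, 0.0, 0.4]
gripper_width: 0.0853
grip_force: 0.0
```

```bash
python3 - <<'E'
from h import *
np.set_printoptions(precision=4,suppress=True)
d=snap("wrist","wrist_h");o=ctrl.observe();print(o["t"],o["tcp_pos"],o["force"],o["gripper_width"])
# expected grip top corners (z=.0475+.048) around released TCP, yaw -6
a=np.radians(-6);e=np.array([np.cos(a),np.sin(a)]);l=np.array([-e[1],e[0]]);c=np.array([.633,-.1682])
g=d["image"].mean(2)
for z in(.0955,):
  for s in(-20,20):
    for w in(-9,9): print(s,w,proj(d,np.r_[c+s*.001*e+w*.001*l,z]))
u,v=proj(d,np.r_[c,.0955]).astype(int);print(u,v)
print(g[v-30:v+31:3,u].astype(int));print(g[v,u-24:u+25:2].astype(int))
E
```

```text
22.4833 [ 0.5891 -0.1684  0.1674] [ 0.8469 -0.3175 -0.6064] 0.08572420481253432
-20 -9 [249.0952 229.1213]
-20 9 [271.2365 229.1199]
20 -9 [249.3161 272.7419]
20 9 [270.4818 272.7383]
260 251
[ 32  34  34  42  53  45  46  47  45  49  46  47  48  42  42  30  27  43
 173 171 173]
[230 223 253 254 254 189  41  27  41  47  45  45  46  49  41  26  23  23
  82 171 176 173 123 122 122]
```

The grip's back edge images at row ~272, columns 248 to 270, exactly where it was when seated on the stop. The hand is clear.

```bash
python3 -c "
from bench import ctrl
print(ctrl.hand_in())"
```

```text
the job is handed in; nothing more can be done
None
```

The tray is on the upper runners, through its roller catch and hard against the stop. Push forces peaked at about 9 N, the gripper has let go and is clear, and the job was handed in at about 22.5 s.

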